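# Brush the offcuts off the comparator plate

### The arm

A 6-joint arm with a two-finger parallel gripper is mounted at the origin on the work surface. World frame = base frame: x ahead of the robot, y to its left, z up, the work surface at z = 0. Lengths are in m, angles in rad, forces in N, time in s.
With the tool pointing down it reaches from about 0.35 to 0.85 m from the base axis. Payload 8.1 kg.
Tool frame: the origin (TCP) lies midway between the tips of the shut fingers; the grasp point (between the pads) lies behind it (bot.grip_depth is the z of the grasp point in the tool frame, in m); z points along the fingers, y is the line along which they close (so a half turn about z gives the same grasp; the last joint's range is limited). The gripper opens to 93 mm and grips with 3 to 60 N. Pads are 15 mm wide; open, the fingers measure 128 mm over their backs; the gripper's body (75 mm by 188 mm) begins 65 mm behind the grasp point.
Start: joints at [-1.197, 0.13, 1.488, -0, 1.523, -0.085], TCP at [0.266, -0.538, 0.219] pointing down, gripper open.
Joint ranges: [-2.96, 2.96], [-0.89, 2.26], [0.02, 2.5], [-1.34, 4.48], [0, 2.73], [-2.66, 2.66]. Speed limits (rad/s): [2.39, 2.39, 2.79, 3.14, 3.14, 3.14].

### API

Orientations are given as a rotation vector (axis times angle).
In Python, from bench import readout, eyes, ticket, bot gives the robot as it stands.
- The arm moves only by the tool drive_tool, never from a script. Its argument "deltas" is a list of rows, each a list of 3 entries, a list of its own where there are three numbers: the shift along the world's x, y, z each as a share of 15 cm, from -1 to 1, then the turn about the world's z as a share of 2 rad, from -1 to 1, then the finger opening in mm, from 0 to 93. In form: [[[x, y, z], spin, grip], ...]. A call has 1 to 20 rows; each row is the pose to reach, as a shift and turn from the pose commanded when the call began; what a row does not reach only later rows make up. A row lasts 1/10 s, in which the tool goes at most 50 mm and 8.59 degrees, less where a joint would pass 70% of its speed; a pose out of reach is approached as far as the arm can. A call with a number of a shift or a turn outside -1 to 1 is refused whole. A call with a gripper value outside its range is refused whole. The fingers move at their own pace and stop on an object; "newtons" is the grip in N (left out, the last holds). Time passes only in rows, so rows that repeat a pose let the fingers close. It gives the time, the measured TCP pose, the force, the opening and the grip force at its end, in the units of the state.
- readout.get_state(): the state, without advancing time (a new reading comes with each control period).
- eyes.snapshot(name): name is "scene" or "top" or "wrist"; returns the picture (384x512x3 uint8, red, green, blue); there is no depth.
- eyes.camera_model(name): a dict with "K" (3x3 intrinsics, pixels), "R" (3x3) and "t" (3): a world point X has camera coordinates R X + t. Camera axes: x right, y down, z forward; pixel columns grow to the right and rows downward; lengths in m; the calibration is good to about 2 mm. The wrist camera is an equidistant fisheye: a pixel r from the principal point sees the ray r / f radians off the axis. A picture is of the moment at which its call begins: read the wrist's pose just before it. camera_model takes no time and is no camera call; for the wrist camera it gives the pose at the moment of the call.
- ticket.job_done(): hands the job in; it is judged then, once.
The state is a dict: "clock": time; "q": joint angles; "joint_vel": joint speeds; "joint_efforts": joint torques, N m; "eef_pos": TCP position; "orientation": TCP orientation; "force": force on the tool from outside, world axes, zero at the start; "moment": the same for the moment, N m; "grip_width": opening from 0.0 (shut) to 1.0 (fully open); "grasp_force": force on a finger pad.
Only numpy, scipy, OpenCV 4.12 (cv2) and the standard library are available. Lean on these libraries where they do the work, as an engineer would, in place of code of your own. Each camera call takes 0.05 s, during which the arm holds its last target. There are 200 camera calls.

### The job

Clear the measuring plate: take the bench brush by its upright handle and sweep all five metal offcuts off the granite plate, sideways over its edge, into the empty undivided scrap pan beside it. Move the offcuts with the brush only, never with the gripper, and do not bump the gauge or disturb the steel master cylinder under it, the loupe or the jar. Then stand the brush upright on its rubber mat again and let go.

Things in the scene. Friction and masses are not known exactly. Their poses are not given: they have to be found in the camera images.
- stand: Comparator stand, fixed to the bench: black granite plate, 280 (its x) x 260 (its y) mm, flat top 40 mm above the bench. Origin: centre of the plate's footprint at bench level; its own x axis points away from the robot (give or take 12 degrees), its y to the left. The column and gauge stand on its rear half (x > 0, a steel column 32 mm thick at x = +105 mm); the offcuts lie scattered on the front half, centres at x = -110 to -40 mm and y = -70 to +70 mm.
- gauge: Dial gauge on its arm, fixed on the stand; same origin and axes as the stand. Gauge, arm and clamp lie at x = +35 to +130 mm, y = -30 to +70 mm, thin spindle down to 107 mm above the bench, head 235 to 290 mm above it, stub to 310. Must not be bumped.
- master_mid (a point): Steel master cylinder, loose, 32 mm diameter, 55 mm tall, standing on the granite plate below the gauge spindle, about x = +50 mm of the stand. This is its centre. Leave it alone.
- pan: Scrap pan: open aluminium tray, empty, no dividers, fixed. 160 (its x) x 120 (its y) mm, 34 mm high, walls and floor 3 mm. Origin: centre of its underside. Stands square against the left or the right edge of the granite plate (2 mm gap, its rim 6 mm lower than the plate top), its centre at x = -75 mm and y = +192 or -192 mm of the stand; same axes as the stand.
- parts_tray: Parts tray with good parts in it: same outer size and material as the pan but divided into six compartments; fixed at the opposite edge of the plate. No scrap may go here. Origin: centre of its underside.
- brush_grip (a point): Bench brush, loose, about 0.15 kg, standing upright on its bristles. This point is the middle of its upright wooden handle, 70 mm above the bristle ends. Own z points up the handle, own y runs along the brush. Stiff bristle pack and wooden block on it: 28 mm (x) x 120 mm (y), top of the block 43 mm above the bristle ends. Handle: 22 mm thick (x) x 40 mm wide (y), from 43 to 98 mm above the bristle ends; grip it across its 22 mm thickness. The bristles act as rigid.
- mat: Black rubber mat, fixed, 180 (its x) x 120 (its y) mm, 3 mm thick, to the left or the right on the bench, where the brush starts. Origin: centre of its underside.
- scrap0_mid (a point): Offcut, loose, about 25 g: hexagonal steel rod stub, 14 across the flats, 16 high (mm). This point is its centre (of its outline, half-way up).
- scrap1_mid (a point): Offcut, loose, about 25 g: square brass bar end, 14 x 14 x 18 high (mm). This point is its centre (of its outline, half-way up).
- scrap2_mid (a point): Offcut, loose, about 25 g: flat aluminium block, 20 x 14 x 11 high (mm). This point is its centre (of its outline, half-way up).
- scrap3_mid (a point): Offcut, loose, about 25 g: L-shaped steel angle stub, 18 x 18 x 13 high, legs 7 thick (mm). This point is its centre (of its outline, half-way up).
- scrap4_mid (a point): Offcut, loose, about 25 g: stepped brass block, 19 x 14, 15 high (mm). This point is its centre (of its outline, half-way up).
- loupe: Black eye loupe, 36 mm across, 26 mm tall, standing loose on the bench in front of the stand. Bystander. Origin: centre of its underside.
- dish: Small lidded clear jar, 48 mm across, 35 mm tall, loose, on the bench at the left of the robot. Bystander. Origin: centre of its underside.

How it is judged:
By the outcome, as a careful person would: the job done as asked, in the order asked, and still so for the second after the job is handed in, with the robot touching nothing.
It also fails if it takes over 61 s, if anything falls off the work surface, if the arm or the gripper's body presses on something with over 40 N, if the wrist force passes 120 N, or if a joint passes its speed limit or range.

## Working session

There is one attempt and no reset: what is moved stays moved. The work goes in short steps, Python scripts to look and compute and a tool call to move; the robot and the scene stay as the last step left them, time stands still between calls to the robot, and variables do not carry over. Pictures are saved under pics/ and viewed, at most 10 in all, crops included, and the job is handed in when it is done.

Besides the shell and the picture viewer there is one more tool, called by a JSON object that holds its "name" and its "arguments". drive_tool: Moves the arm, as the interface text tells. Shift numbers are shares of 15 cm and turn numbers shares of 2 rad, none past 1 either way. Its arguments: {"type":"object","properties":{"deltas":{"type":"array","items":{"type":"array"}},"newtons":{"type":"number"}},"required":["deltas"]}

```bash
mkdir -p pics
python3 - <<'E'
from bench import readout, eyes, bot
import cv2
for n in("scene","top"):
    cv2.imwrite(f"pics/{n}0.png",cv2.resize(eyes.snapshot(n)[:,:,::-1],(800,600),interpolation=cv2.INTER_CUBIC))
    m=eyes.camera_model(n);print(n,m)
print(readout.get_state(),bot.grip_depth)
E
```

```text
scene {'K': array([[374.19547462,   0.        , 251.51426025],
       [  0.        , 374.19547462, 192.28517818],
       [  0.        ,   0.        ,   1.        ]]), 'R': array([[-0.75443332,  0.65632971,  0.00785334],
       [ 0.34754183,  0.40958266, -0.84347894],
       [-0.55681688, -0.63361925, -0.53710484]]), 't': array([ 0.37095197, -0.10753694,  1.33265282])}
top {'K': array([[466.95412919,   0.        , 263.32083709],
       [  0.        , 466.95412919, 193.36418361],
       [  0.        ,   0.        ,   1.        ]]), 'R': array([[ 5.87058931e-05, -9.99999578e-01, -9.16606246e-04],
       [-9.97472404e-01,  6.57188596e-06, -7.10549288e-02],
       [ 7.10549048e-02,  9.18460779e-04, -9.97471983e-01]]), 't': array([0.02534871, 0.52056418, 1.46680459])}
{'clock': 0.1, 'q': array([-1.19743576e+00,  1.31132288e-01,  1.48917982e+00,  3.24367375e-05,
        1.52298820e+00, -8.54130775e-02]), 'joint_vel': array([-0.00170049,  0.000956  , -0.00445456, -0.0001259 , -0.00037337,
        0.0007978 ]), 'joint_efforts': array([ 1.39619009e-03, -5.61339104e+01, -4.93098092e+01,  7.70806661e-02,
        2.90827226e-02, -6.61963463e-05]), 'eef_pos': array([ 0.26554372, -0.53746185,  0.2176593 ]), 'orientation': array([-3.05765209e+00, -7.13949010e-01,  3.34313344e-04]), 'force': array([-0.76647995,  0.68095276,  0.14327001]), 'moment': array([-0.02132128, -0.02103282, -0.02500495]), 'grasp_force': 0.0, 'grip_width': 0.9986166154717152} -0.0188
```

View pics/top0.png

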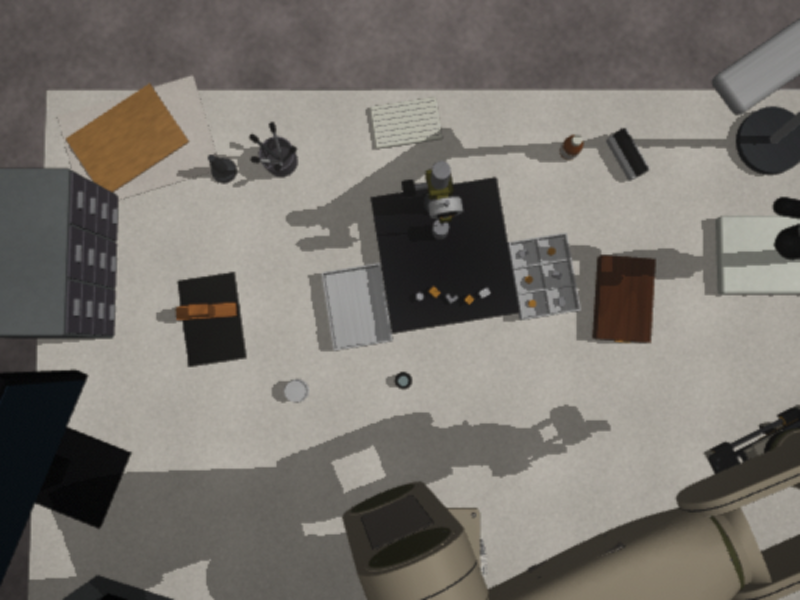

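View pics/scene0.png

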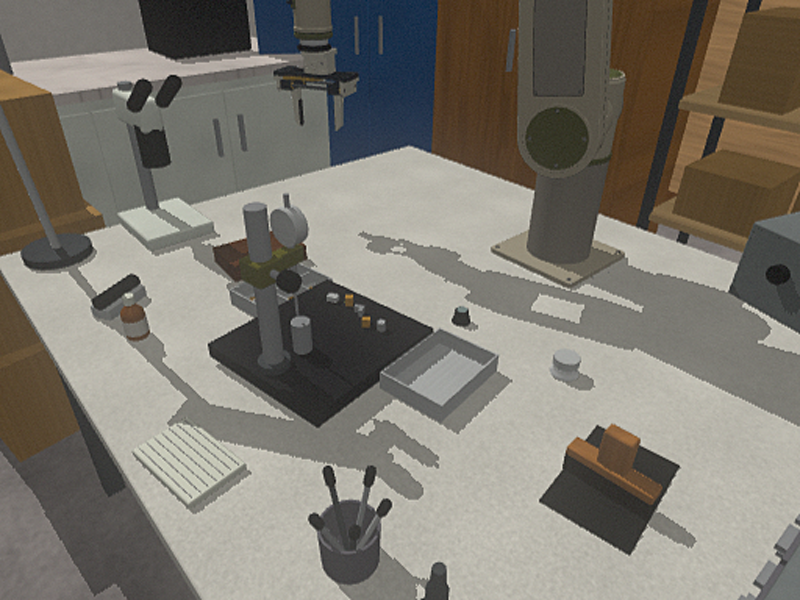

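The top view (800x600) shows the plate with corners near (372,198), (497,178), (520,313) and (391,333). The empty pan is on its left at (355,308) and the divided tray on its right. The five offcuts lie at about (420–485, 296), and the brush is on the mat near (210,318). The jar is at (295,390) and the loupe at (402,380). The scene view agrees with this, with the brush handle top near (622,440).

```bash
cat > h.py <<'E'
import numpy as np, cv2
from bench import readout, eyes, bot
def ray(n,px):
    m=eyes.camera_model(n); R,t,K=m["R"],m["t"],m["K"]
    d=R.T@np.linalg.solve(K,[px[0],px[1],1.]); return -R.T@t,d
def onz(n,px,z):
    c,d=ray(n,px); return c+d*(z-c[2])/d[2]
def comps(mask,amin):
    k,l,s,c=cv2.connectedComponentsWithStats(mask.astype(np.uint8)); 
    return [(np.array(np.where(l==i)[::-1]).T.astype(np.float32),c[i],s[i][4]) for i in range(1,k) if s[i][4]>=amin]
E
python3 - <<'E'
from h import *
from scipy.spatial.transform import Rotation as Ro
im=eyes.snapshot("top"); hsv=cv2.cvtColor(im,cv2.COLOR_RGB2HSV); v=hsv[...,2]; s=hsv[...,1]
def box(a): # 800-scale window
    m=np.zeros(v.shape,bool); x0,y0,x1,y1=[int(q*.64) for q in a]; m[y0:y1,x0:x1]=1; return m
np.set_printoptions(precision=4,suppress=True)
# plate
for name,w,z in(("plate",(365,170,525,340),.04),("mat",(172,265,252,370),.003)):
    c=max(comps((v<60)&box(w),50),key=lambda c:c[2]); r=cv2.boxPoints(cv2.minAreaRect(cv2.convexHull(c[0])))
    P=np.array([onz("top",p,z) for p in r]);print(name,P[:,:2].tolist(),P.mean(0),np.linalg.norm(np.diff(P,axis=0),axis=1))
for p,pts in(("corners",[(372,198),(497,178),(520,313),(391,333)]),):
    print(p,[onz("top",np.array(q)*.64,.04)[:2].round(4) for q in pts])
for c in comps((v>75)&box((400,275,505,318)),4): print("scrap",c[1]/.64,c[2],onz("top",c[1],.047)[:2])
om=(hsv[...,0]<20)&(s>110)&(v>60)&box((165,290,250,335))
for c in comps(om,20):
    r=cv2.minAreaRect(c[0]);print("brush",c[1]/.64,c[2],r,[onz("top",p,.046)[:2] for p in cv2.boxPoints(r)])
for n,px,z in(("loupe",(402,380),.026),("jar",(295,390),.035)):print(n,onz("top",np.array(px)*.64,z))
st=readout.get_state();print(Ro.from_rotvec(st["orientation"]).as_matrix())
c=im[int(260*.64):int(340*.64),int(165*.64):int(255*.64),::-1]
a=cv2.resize(c,None,fx=8,fy=8,interpolation=cv2.INTER_CUBIC)[:,:400]
sc=eyes.snapshot("scene")[250:360,340:450,::-1]
b=cv2.resize(sc,(400,400),interpolation=cv2.INTER_CUBIC);a=cv2.copyMakeBorder(a,0,max(0,400-a.shape[0]),0,0,cv2.BORDER_CONSTANT)[:400]
print(c.shape,a.shape);cv2.imwrite("pics/brush.png",np.hstack([a,b]))
E
```

```text
plate [[0.7623557174746867, 0.1139256880099028], [0.8032859899650298, -0.14556916276372744], [0.4989609026660686, -0.18966726661773115], [0.45916676104293985, 0.06612385253400076]] [ 0.6309 -0.0388  0.04  ] [0.2627 0.3075 0.2589]
mat [[0.5672441354314683, 0.5092848335324983], [0.5833279507572883, 0.3935275389625223], [0.40859741754940365, 0.3665056734085127], [0.3927657013897978, 0.4813256437380778]] [0.488  0.4377 0.003 ] [0.1169 0.1768 0.1159]
corners [array([0.7306, 0.1053]), array([ 0.7717, -0.1484]), array([ 0.4972, -0.1922]), array([0.4571, 0.0662])]
scrap [433.75 291.25] 30 [ 0.5403 -0.0193]
scrap [484.0436 292.0455] 33 [ 0.5387 -0.1198]
scrap [419.2708 295.8333] 18 [0.5312 0.0097]
scrap [450.8681 298.0903] 18 [ 0.5266 -0.0534]
scrap [468.6141 298.7772] 23 [ 0.5253 -0.0889]
scrap [498.4375 315.625 ] 7 [ 0.4916 -0.1481]
brush [206.1147 310.3221] 358 ((131.8568115234375, 198.4237060546875), (9.4946870803833, 38.391563415527344), 86.0548095703125) [array([0.5135, 0.4966]), array([0.5217, 0.3771]), array([0.4921, 0.3746]), array([0.4839, 0.4939])]
loupe [0.3631 0.0443 0.026 ]
jar [0.3435 0.2578 0.035 ]
[[ 0.8966  0.4429 -0.0006]
 [ 0.4429 -0.8966  0.0013]
 [ 0.0001 -0.0014 -1.    ]]
(51, 58, 3) (400, 400, 3)
```

View pics/brush.png

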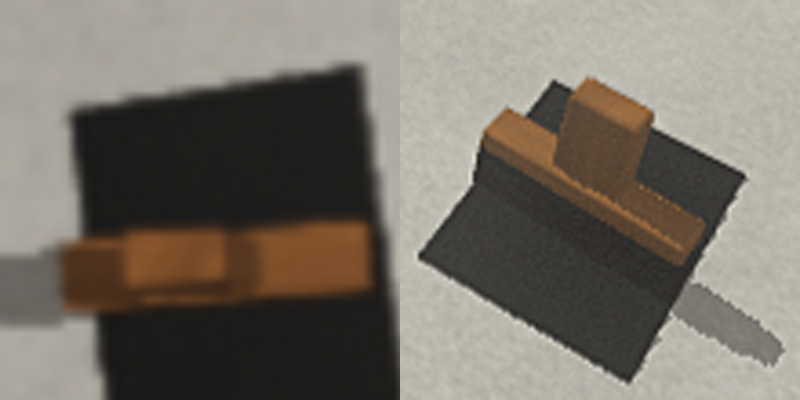

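{"name": "drive_tool", "arguments": {"deltas": [[[0.25,1,0.3],0.1,93],[[0.25,1,0.3],0.1,93],[[0.25,1,0.3],0.1,93],[[0.25,1,0.3],0.1,93]], "newtons": 40}}

```text
clock: 0.6
eef_pos: [0.3047, -0.3851, 0.2656]
orientation: [2.97, 1.019, 0.002]
force: [1.0, -0.2, 0.7]
grip_width: 0.999
grasp_force: 0.0
```

{"name": "drive_tool", "arguments": {"deltas": [[[0.25,1,0],0.1,93],[[0.25,1,0],0.1,93],[[0.25,1,0],0.1,93],[[0.25,1,0],0.1,93]]}}

```text
clock: 1.0
eef_pos: [0.3418, -0.2342, 0.2637]
orientation: [-2.853, -1.314, -0.002]
force: [1.1, 0.3, -0.2]
grip_width: 1.003
grasp_force: 0.0
```

Run:
```python
from h import *
from scipy.optimize import least_squares
c1,d1=ray("top",(126.6+.0,198.1));c2,d2=ray("scene",(397.9,277.9))
A=np.c_[d1,-d2];s=np.linalg.lstsq(A,c2-c1,rcond=None)[0];print(c1+d1*s[0],c2+d2*s[1],onz("top",(126.6,198.1),.101))
```

```text
[0.50081792 0.43762694 0.09474766] [0.49950788 0.43977943 0.09530121] [0.50043622 0.43578674 0.101     ]
```

{"name": "drive_tool", "arguments": {"deltas": [[[0.25,1,0],0.1,93],[[0.25,1,0],0.1,93],[[0.25,1,0],0.1,93],[[0.25,1,0],0.1,93]]}}

```text
clock: 1.4
eef_pos: [0.3792, -0.0839, 0.2636]
orientation: [-2.706, -1.594, -0.002]
force: [-0.7, -0.6, -0.5]
grip_width: 1.002
grasp_force: 0.0
```

{"name": "drive_tool", "arguments": {"deltas": [[[0.25,1,0],0.1,93],[[0.25,1,0],0.1,93],[[0.25,1,0],0.1,93],[[0.25,1,0],0.1,93]]}}

```text
clock: 1.8
eef_pos: [0.4164, 0.0657, 0.2633]
orientation: [-2.534, -1.855, -0.001]
force: [-0.5, -0.2, 0.4]
grip_width: 1.003
grasp_force: 0.0
```

{"name": "drive_tool", "arguments": {"deltas": [[[0.25,1,0],0.1,93],[[0.25,1,0],0.1,93],[[0.25,1,0],0.1,93],[[0.25,1,0],0.1,93]]}}

```text
clock: 2.2
eef_pos: [0.4541, 0.2148, 0.2623]
orientation: [-2.338, -2.096, 0.002]
force: [-0.5, -0.8, -0.4]
grip_width: 0.999
grasp_force: 0.0
```

{"name": "drive_tool", "arguments": {"deltas": [[[0.3,1,-0.4],0.09,93],[[0.3,1,-0.4],0.09,93],[[0.3,1,-0.4],0.09,93],[[0.3,1,-0.4],0.09,93],[[0.3,1,-0.4],0.09,93]]}}

```text
clock: 2.7
eef_pos: [0.4986, 0.3615, 0.2007]
orientation: [-2.143, -2.296, 0.007]
force: [-0.0, -1.2, 0.3]
grip_width: 0.998
grasp_force: 0.0
```

{"name": "drive_tool", "arguments": {"deltas": [[[0.02,0.49,-0.2],0,93],[[0.02,0.49,-0.2],0,93],[[0.02,0.49,-0.2],0,93],[[0.02,0.49,-0.2],0,93]]}}

```text
clock: 3.1
eef_pos: [0.5022, 0.4336, 0.1738]
orientation: [2.145, 2.294, -0.001]
force: [0.8, -1.0, 0.1]
grip_width: 1.002
grasp_force: 0.0
```

Run:
```python
from h import *
print(readout.get_state()["eef_pos"]);m=eyes.camera_model("wrist");print(m)
im=eyes.snapshot("wrist");cv2.imwrite("pics/w1.png",im[:,:,::-1])
# project expected handle-top corners
def proj(P):
    X=m["R"]@P+m["t"];th=np.arctan2(np.hypot(X[0],X[1]),X[2]);f=m["K"][0,0];u=X[:2]/np.hypot(X[0],X[1]);return u*f*th+m["K"][:2,2]
a=np.deg2rad(3.9);bx=np.array([np.cos(a),np.sin(a)]);by=np.array([-bx[1],bx[0]])
for i,j in((1,1),(1,-1),(-1,-1),(-1,1)):
    xy=np.array([.502,.4357])+i*.011*bx+j*.02*by;print(proj(np.array([*xy,.101])))
```

```text
[0.50215538 0.43360762 0.17380045]
{'K': array([[297.31863964,   0.        , 259.20568072],
       [  0.        , 297.31863964, 190.54068368],
       [  0.        ,   0.        ,   1.        ]]), 'R': array([[ 9.97717440e-01,  6.75271031e-02,  1.82786727e-05],
       [ 6.46613058e-02, -9.55453045e-01,  2.87972906e-01],
       [ 1.94634405e-02, -2.87314409e-01, -9.57638557e-01]]), 't': array([-0.53017492,  0.36075228,  0.46378615])}
[272.59672888 174.66465831]
[271.99244764 219.4849114 ]
[246.67750749 219.49724158]
[246.03865154 174.67703763]
```

View pics/w1.png

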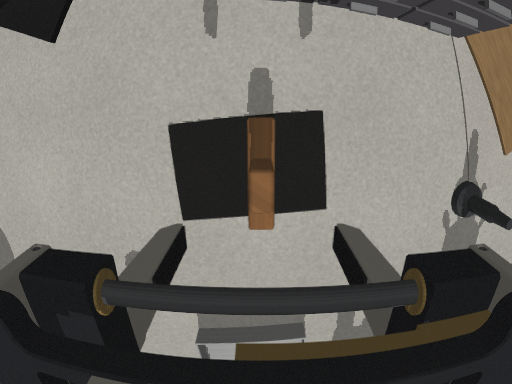

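The wrist view shows the handle top at columns 248–274 and rows 171–213, between the fingers and square to them. It is about 4 mm further in y than predicted, so I'll lower with a small shift.

{"name": "drive_tool", "arguments": {"deltas": [[[0.01,0.03,-0.3],0,93],[[0.01,0.03,-0.6],0,93],[[0.01,0.03,-0.77],0,93],[[0.01,0.03,-0.79],0,93],[[0.01,0.03,-0.79],0,0],[[0.01,0.03,-0.79],0,0],[[0.01,0.03,-0.79],0,0],[[0.01,0.03,-0.79],0,0],[[0.01,0.03,-0.79],0,0],[[0.01,0.03,-0.79],0,0],[[0.01,0.03,-0.79],0,0],[[0.01,0.03,-0.79],0,0],[[0.01,0.03,-0.79],0,0],[[0.01,0.03,-0.79],0,0]], "newtons": 40}}

```text
clock: 4.55
eef_pos: [0.5027, 0.44, 0.0549]
orientation: [-2.145, -2.296, 0.0]
force: [0.8, 0.2, -1.5]
grip_width: 0.235
grasp_force: 40.0
```

{"name": "drive_tool", "arguments": {"deltas": [[[0,0,0.15],0,0],[[0,0,0.4],0,0],[[0,0,0.8],-0.07,0],[[0,0,0.8],-0.14,0],[[0,0,0.8],-0.21,0],[[0,0,0.8],-0.28,0],[[0,0,0.8],-0.35,0],[[0,0,0.8],-0.37,0]]}}

```text
clock: 5.35
eef_pos: [0.5025, 0.4399, 0.1747]
orientation: [2.833, 1.357, -0.001]
force: [0.1, 0.5, -1.5]
grip_width: 0.234
grasp_force: 40.0
```

{"name": "drive_tool", "arguments": {"deltas": [[[-0.03,-0.15,0],-0.07,0],[[-0.06,-0.3,0],-0.14,0],[[-0.1,-0.5,0],-0.21,0],[[-0.13,-0.67,0],-0.28,0],[[-0.16,-0.84,0],-0.35,0],[[-0.2,-1,0],-0.37,0],[[-0.2,-1,0],-0.37,0]]}}

```text
clock: 6.05
eef_pos: [0.4722, 0.2876, 0.1748]
orientation: [3.131, 0.244, -0.001]
force: [0.6, -0.1, -2.3]
grip_width: 0.234
grasp_force: 40.0
```

{"name": "drive_tool", "arguments": {"deltas": [[[0,-0.25,0],0,0],[[0,-0.5,0],0,0],[[0,-0.75,0],0,0],[[0,-1,0],0,0],[[0,-1,0],0,0]]}}

```text
clock: 6.55
eef_pos: [0.4731, 0.137, 0.1752]
orientation: [3.131, 0.245, 0.0]
force: [0.2, -0.1, -1.0]
grip_width: 0.236
grasp_force: 40.0
```

{"name": "drive_tool", "arguments": {"deltas": [[[0,-0.25,0],0,0],[[0,-0.5,0],0,0],[[0,-0.75,0],0,0],[[0,-1,0],0,0],[[0,-1,0],0,0]]}}

```text
clock: 7.05
eef_pos: [0.4732, -0.0126, 0.1753]
orientation: [3.131, 0.245, 0.001]
force: [0.6, 0.5, -1.4]
grip_width: 0.234
grasp_force: 40.0
```

{"name": "drive_tool", "arguments": {"deltas": [[[0.1,-0.25,0],0,0],[[0.2,-0.5,0],0,0],[[0.35,-0.75,0],0,0],[[0.51,-0.95,0],0,0],[[0.51,-0.95,0],0,0],[[0.51,-0.95,-0.2],0,0],[[0.51,-0.95,-0.3],0,0],[[0.51,-0.95,-0.3],0,0]]}}

```text
clock: 7.85
eef_pos: [0.5472, -0.1501, 0.1266]
orientation: [-3.128, -0.251, 0.009]
force: [-0.4, 0.3, -1.2]
grip_width: 0.235
grasp_force: 40.0
```

Run:
```python
from h import *
print(readout.get_state()["eef_pos"])
a=cv2.resize(eyes.snapshot("wrist")[:,:,::-1],(400,300),interpolation=cv2.INTER_AREA)
t=cv2.resize(eyes.snapshot("scene")[120:300,120:330,::-1],(400,343));t=cv2.resize(t,(400,300))
b=cv2.resize(eyes.snapshot("top")[100:225,190:390,::-1],(800,300),interpolation=cv2.INTER_CUBIC)
cv2.imwrite("pics/m2.png",np.vstack([np.hstack([a,t]),cv2.resize(b,(800,300))]))
```

```text
[ 0.54723445 -0.15010748  0.12659524]
```

View pics/m2.png

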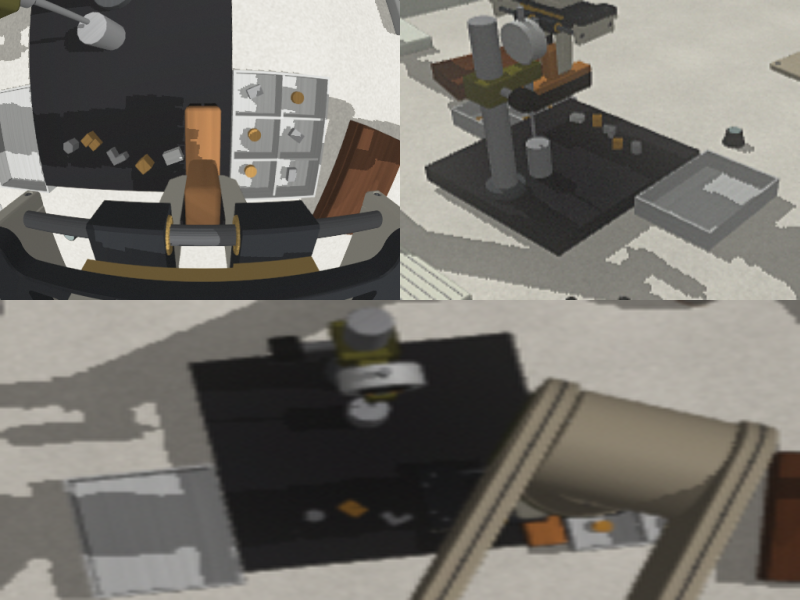

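The wrist view shows the brush right of all five offcuts. The nearest is at (175,155), and the brush is between it and the parts tray. The gauge and master cylinder are well clear. Next I lower the brush.

{"name": "drive_tool", "arguments": {"deltas": [[[0,0,-0.1],0,0],[[0,0,-0.15],0,0],[[0,0,-0.15],0,0],[[0,0,-0.15],0,0],[[0,0,-0.15],0,0]]}}

```text
clock: 8.5
eef_pos: [0.5495, -0.1526, 0.108]
orientation: [3.132, 0.249, 0.001]
force: [-0.1, 0.1, -0.8]
grip_width: 0.235
grasp_force: 40.0
```

{"name": "drive_tool", "arguments": {"deltas": [[[0,0,-0.05],0,0],[[0,0,-0.08],0,0],[[0,0,-0.09],0,0],[[0,0,-0.09],0,0],[[0,0,-0.09],0,0]]}}

```text
clock: 9.0
eef_pos: [0.5493, -0.1525, 0.0941]
orientation: [-3.132, -0.249, 0.0]
force: [-0.4, 0.9, -1.0]
grip_width: 0.239
grasp_force: 40.0
```

Run:
```python
from h import *
print(readout.get_state()["eef_pos"])
a=eyes.snapshot("wrist")[:,:,::-1][80:300,20:330]
t=eyes.snapshot("scene")[120:230,170:330,::-1]
cv2.imwrite("pics/m3.png",np.hstack([cv2.resize(a,(400,284)),cv2.resize(t,(400,284))]))
```

```text
[ 0.54925945 -0.15245717  0.0941177 ]
```

View pics/m3.png

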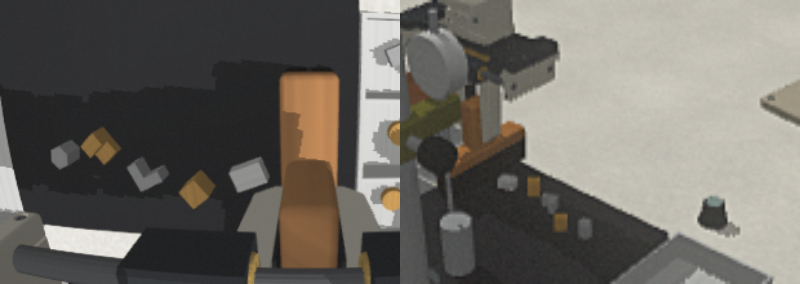

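{"name": "drive_tool", "arguments": {"deltas": [[[-0.008,0.05,0],0,0],[[-0.015,0.1,0],0,0],[[-0.023,0.15,0],0,0],[[-0.03,0.2,0],0,0],[[-0.038,0.25,0],0,0],[[-0.046,0.3,0],0,0],[[-0.054,0.35,0],0,0],[[-0.061,0.4,0],0,0],[[-0.069,0.45,0],0,0],[[-0.077,0.5,0],0,0],[[-0.084,0.55,0],0,0],[[-0.092,0.6,0],0,0],[[-0.1,0.65,0],0,0],[[-0.107,0.7,0],0,0],[[-0.115,0.75,0],0,0],[[-0.122,0.8,0],0,0],[[-0.13,0.85,0],0,0],[[-0.138,0.9,0],0,0],[[-0.145,0.95,0],0,0],[[-0.153,1.0,0],0,0]]}}

```text
clock: 11.1
eef_pos: [0.5262, -0.0018, 0.0941]
orientation: [-3.132, -0.249, -0.0]
force: [0.4, -0.9, -1.2]
grip_width: 0.232
grasp_force: 40.0
```

Run:
```python
from h import *
print(readout.get_state()["eef_pos"])
a=eyes.snapshot("wrist")[:,:,::-1][80:300,20:330]
t=eyes.snapshot("scene")[120:270,170:330,::-1]
cv2.imwrite("pics/m4.png",np.hstack([cv2.resize(a,(400,284)),cv2.resize(t,(400,284))]))
```

```text
[ 0.52620722 -0.00178554  0.09413114]
```

View pics/m4.png

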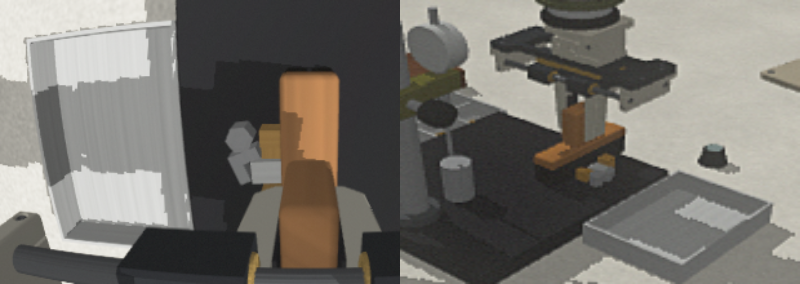

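The offcuts are bunched in front of the brush, and none have slipped past its ends. I'll carry on over the edge.

{"name": "drive_tool", "arguments": {"deltas": [[[-0.006,0.04,0],0,0],[[-0.012,0.08,0],0,0],[[-0.018,0.12,0],0,0],[[-0.025,0.16,0],0,0],[[-0.031,0.2,0],0,0],[[-0.037,0.24,0],0,0],[[-0.043,0.28,0],0,0],[[-0.049,0.32,0],0,0],[[-0.055,0.36,0],0,0],[[-0.061,0.4,0],0,0],[[-0.067,0.44,0],0,0],[[-0.074,0.48,0],0,0],[[-0.08,0.52,0],0,0],[[-0.086,0.56,0],0,0],[[-0.092,0.6,0],0,0],[[-0.098,0.64,0],0,0],[[-0.104,0.68,0],0,0],[[-0.11,0.72,0],0,0],[[-0.119,0.78,0],0,0],[[-0.119,0.78,0],0,0]]}}

```text
clock: 13.2
eef_pos: [0.5082, 0.1157, 0.0941]
orientation: [-3.131, -0.251, 0.0]
force: [-0.5, -0.5, -1.0]
grip_width: 0.237
grasp_force: 40.0
```

Run:
```python
from h import *
print(readout.get_state()["eef_pos"])
a=eyes.snapshot("wrist")[:,:,::-1][60:300,20:330]
t=eyes.snapshot("scene")[120:290,170:330,::-1]
cv2.imwrite("pics/m5.png",np.hstack([cv2.resize(a,(400,310)),cv2.resize(t,(400,310))]))
```

```text
[0.50823158 0.11566963 0.09411591]
```

View pics/m5.png

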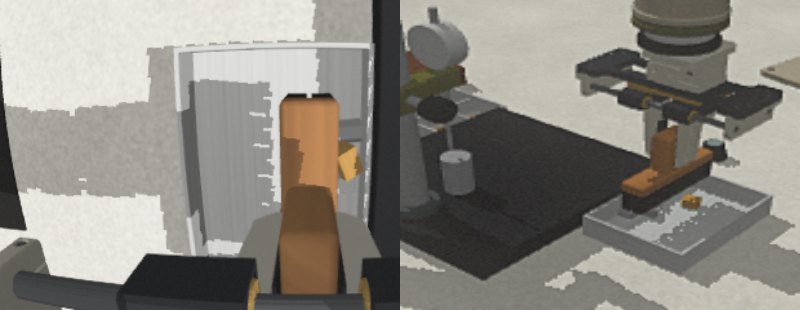

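The brush is over the pan. A brass piece shows inside at wrist (348,160), and the rest are hidden beneath the brush. I'll lift and move away, then check.

{"name": "drive_tool", "arguments": {"deltas": [[[0,0,0.2],0,0],[[0,0,0.5],0,0],[[0,0,0.6],0,0],[[0,0.25,0.6],0,0],[[0,0.5,0.6],0.07,0],[[0,0.75,0.6],0.14,0],[[0,1,0.6],0.21,0],[[0,1,0.6],0.28,0],[[0,1,0.6],0.35,0],[[0,1,0.6],0.37,0],[[0,1,0.6],0.37,0]]}}

```text
clock: 14.4
eef_pos: [0.5083, 0.2644, 0.1834]
orientation: [2.829, 1.366, -0.001]
force: [-0.5, -0.3, -0.8]
grip_width: 0.232
grasp_force: 40.0
```

{"name": "drive_tool", "arguments": {"deltas": [[[0,0.25,0],0.07,0],[[-0.01,0.5,0],0.14,0],[[-0.02,0.75,0],0.21,0],[[-0.03,1,0],0.28,0],[[-0.03,1,0],0.35,0],[[-0.03,1,0],0.37,0],[[-0.03,1,0],0.37,0],[[-0.03,1,0],0.37,0]]}}

```text
clock: 15.2
eef_pos: [0.504, 0.4142, 0.1838]
orientation: [-2.148, -2.292, 0.001]
force: [-0.6, -0.1, -2.0]
grip_width: 0.236
grasp_force: 40.0
```

Run:
```python
from h import *
s=readout.get_state();print(s["eef_pos"],s["orientation"])
t=eyes.snapshot("scene")[120:290,150:350,::-1]
b=eyes.snapshot("top")[105:235,190:380,::-1]
cv2.imwrite("pics/m6.png",np.hstack([cv2.resize(b,(400,274),interpolation=2),cv2.resize(t,(400,274),interpolation=2)]))
```

```text
[0.50400938 0.41421546 0.18377268] [-2.14797228e+00 -2.29247279e+00  6.93402549e-04]
```

View pics/m6.png

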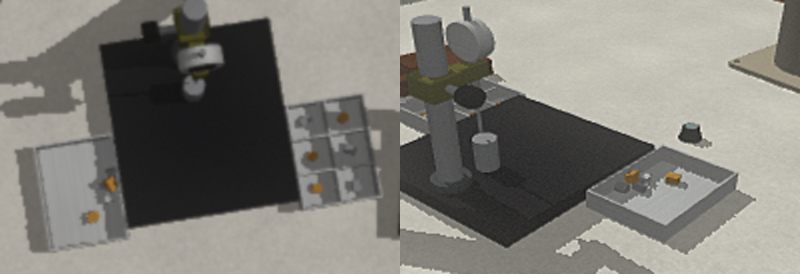

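The plate is empty and the pan holds offcuts, with brass at scene crop (632,176) and (674,178) and greys at about (622–650,184). Next I stand the brush on the mat.

{"name": "drive_tool", "arguments": {"deltas": [[[-0.01,0.17,-0.2],0,0],[[-0.01,0.17,-0.45],0,0],[[-0.01,0.17,-0.65],0,0],[[-0.01,0.17,-0.77],0,0],[[-0.01,0.17,-0.81],0,0],[[-0.01,0.17,-0.83],0,0],[[-0.01,0.17,-0.845],0,0],[[-0.01,0.17,-0.855],0,0],[[-0.01,0.17,-0.86],0,0],[[-0.01,0.17,-0.86],0,0],[[-0.01,0.17,-0.86],0,0]]}}

```text
clock: 16.4
eef_pos: [0.5027, 0.4403, 0.0556]
orientation: [2.145, 2.296, 0.001]
force: [0.9, -0.4, -1.3]
grip_width: 0.234
grasp_force: 40.0
```

{"name": "drive_tool", "arguments": {"deltas": [[[0,0,-0.006],0,0],[[0,0,-0.006],0,0],[[0,0,-0.006],0,0],[[0,0,-0.006],0,40],[[0,0,-0.006],0,60],[[0,0,-0.006],0,80],[[0,0,-0.006],0,80],[[0,0,-0.006],0,80],[[0,0,-0.006],0,80],[[0,0,-0.006],0,80],[[0,0,0.2],0,80],[[0,0,0.5],0,80],[[0,0,0.8],0,80],[[0,0,1],0,80],[[0,0,1],0,80]]}}

```text
clock: 17.9
eef_pos: [0.5051, 0.4421, 0.2126]
orientation: [2.143, 2.294, 0.017]
force: [0.7, -0.9, 1.7]
grip_width: 0.86
grasp_force: 0.0
```

Run:
```python
from h import *
s=readout.get_state();print(s["eef_pos"],s["grip_width"])
t=eyes.snapshot("scene");b=eyes.snapshot("top")
np.set_printoptions(precision=1,suppress=True)
for n,i,(x0,y0,x1,y1) in(("scene",t,(240,200,325,270)),("top",b,(200,165,252,227))):
    h=cv2.cvtColor(i,cv2.COLOR_RGB2HSV);m=np.zeros(i.shape[:2],bool);m[y0:y1,x0:x1]=1
    for c in comps((h[...,0]<25)&(h[...,1]>110)&m,3):print(n,c[1],c[2],onz(n,c[1],.01)*1000)
P=lambda i,x0,y0,x1,y1:cv2.resize(i[y0:y1,x0:x1,::-1],(400,300),interpolation=cv2.INTER_CUBIC)
cv2.imwrite("pics/m7.png",np.vstack([np.hstack([P(t,240,205,328,271),P(b,200,165,264,213)]),np.hstack([P(t,330,245,450,355),P(b,100,150,300,270)])]))
```

```text
[0.50505337 0.44206451 0.21261897] 0.860264797431953
scene [265.5 229.3] 43 [515.6  83.7  10. ]
scene [286.  229.9] 37 [476.6 120.8  10. ]
top [241.9 191.8] 29 [526.2  94.   10. ]
top [233.8 207.3] 23 [476.6 119.7  10. ]
```

View pics/m7.png

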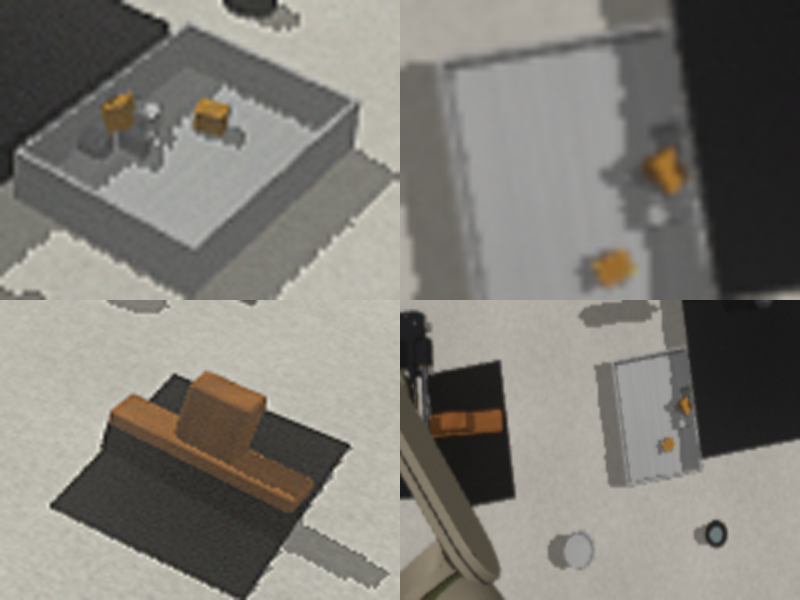

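All five offcuts, two brass and three grey, are in the pan. The brush stands upright on its mat and the gripper is clear.

{"name": "drive_tool", "arguments": {"deltas": [[[0,0,0],0,80],[[0,0,0],0,80],[[0,0,0],0,80],[[0,0,0],0,80],[[0,0,0],0,80]]}}

```text
clock: 18.5
eef_pos: [0.5023, 0.44, 0.2047]
orientation: [-2.145, -2.296, 0.001]
force: [0.0, 0.6, -0.1]
grip_width: 0.861
grasp_force: 0.0
```

```bash
python3 -c "
from bench import ticket
print(ticket.job_done())"
```

```text
the job is handed in; nothing more can be done
None
```

The job is handed in at about 18.5 s: all five offcuts are in the scrap pan, the brush stands upright on its mat with the gripper clear, and the images showed no sign that the gauge, master cylinder, loupe or jar had moved.

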